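Push a row of shielded cases into the transfer tray until the keeper catches

ROBOT

A 7-joint arm with a two-finger parallel gripper is mounted at the origin on the work surface. World frame = base frame: x ahead of the robot, y to its left, z up, the work surface at z = 0. Lengths are in m, angles in rad, forces in N, time in s.
With the tool pointing down it reaches from about 0.4 to 0.875 m from the base axis. Payload 19.3 kg.
Tool frame: the origin (TCP) lies at the centre of the arm's flange, where the gripper is bolted on; the fingertips stand 173 mm ahead of it and the grasp point (between the pads) lies 155 mm ahead of it; z points along the fingers, y is the direction in which the jaws open and shut (so a half turn about z gives the same grasp; the last joint's range is limited). The gripper opens to 85 mm and grips with 20 to 120 N. Pads are 22 mm wide; open, the fingers measure 114 mm over their backs; the gripper's body (76 mm by 85 mm) begins 54 mm behind the grasp point. The pads swing forward as they close: fully open they stand 13 mm farther back than shut.
Start: joints at [-1.235, 0.521, -0.036, 1.599, 0.021, 1.021, -0.113], TCP at [0.247, 0.574, 0.405] pointing down, gripper open.
Joint ranges: [-2.91, 2.91], [-0.3, 2.13], [-1.5, 1.42], [0.17, 2.43], [-1.26, 4.41], [0.16, 1.93], [-2.52, 2.52]. Speed limits (rad/s): [1.89, 1.89, 2.39, 2.39, 3.01, 3.01, 3.01].

INTERFACE

Orientations are given as a unit quaternion [w, x, y, z].
In Python, from workcell import r, optics, spotter gives the robot as it stands.
- The arm moves only by the tool arm_command, never from a script. Its argument "targets" is one flat list of numbers, 7 for each row, row after row: the turn, a rotation vector about the tool's x, y, z in rad, then the shift along the tool's x, y, z in cm, then the closure, from 0 (fully open) to 1 (shut). In form: [wx, wy, wz, dx, dy, dz, claw, wx, wy, wz, dx, dy, dz, claw, ...]. A call has exactly 10 rows; each row is the pose to reach, as a shift and turn from the pose commanded when the call began, along the tool's axes at that moment; what a row does not reach only later rows make up. A row lasts 1/12 s, in which the tool goes at most 41.7 mm and 7.16 degrees, less where a joint would pass 70% of its speed; a pose out of reach is approached as far as the arm can. A call with a gripper value outside its range is refused whole. The fingers move at their own pace and stop on an object; the grip force is fixed at half the most. Time passes only in rows, so rows that repeat a pose let the fingers close, or fill a call up. It gives the time, the measured TCP pose, the force and the opening at its end, in the units of the state.
- r.read_state(): the state, without advancing time (a new reading comes with each control period).
- optics.capture(name): name is "side" or "top"; returns (picture, depth): 480x640x3 uint8, red, green, blue; 480x640 float32, m along the optical axis (not along the pixel's ray), 0 where there is no reading.
- optics.calibration(name): a dict with "K" (3x3 intrinsics, pixels), "D" ([k1, k2, p1, p2, k3] as OpenCV has them; the pictures are not rectified), "R" (3x3) and "t" (3): a world point X has camera coordinates R X + t. Camera axes: x right, y down, z forward; pixel columns grow to the right and rows downward; lengths in m; the calibration is good to about 2 mm. A picture is of the moment at which its call begins. calibration takes no time and is no camera call.
- r.job_done(): hands the job in, once; it reports no verdict.
Trained networks look in the newest picture that a camera, given by its name, has taken for a name from the list of things; names that differ only in an ending like _2 or _b are one class to them, and where a whole thing is asked for, a point or a joint stands for the part that bears it (a point fixed in the world has none). Each returns a list of dicts, best first, with "confidence" (0 to 1); they miss things now and then, are a little off and sometimes report something else, mostly with a low value. They report only what shows in the picture. A call takes as long as a camera call. They do not tell look-alikes from the thing itself.
- spotter.spot_in(query, camera): "box" ([left, top, right, bottom] in pixels, round what is visible of it).
- spotter.spot_point(query, camera): "point" ([row, column] in pixels: a listed point, or the origin of a listed thing).
The state is a dict: "time": time; "q": joint angles; "qvel": joint speeds; "joint_torque": joint torques, N m; "position": TCP position; "eef_rot": TCP orientation; "contact_force": force on the tool from outside, world axes, zero at the start; "moment": the same for the moment, N m; "gripper_width": finger opening in m.
Only numpy, scipy, OpenCV 4.12 (cv2) and the standard library are available. Lean on these libraries where they do the work, as an engineer would, in place of code of your own. Each camera call takes 0.05 s, during which the arm holds its last target.

TASK

Slide the yellow gate of the transfer tray fully open, then push the four steel cases from behind as one straight row, without lifting, tipping, splitting or buckling the row, through the open gateway into the channel. Press the row home against the sprung buffer, gently, until the orange keeper snaps out behind the last case and the spring holds the row tight, then let go; leave the gate open and the beaker, jar and timer where they stand.

Things in the scene. Friction and masses are not known exactly. Their poses are not given: they have to be found in the camera images.
- tray: Fixed aluminium loading tray, 215 x 520 mm; its face, on which the cases slide, is 8 mm above the bench. Origin: at bench height on the channel's centre line, at its mouth. Push along its +y. Channel: y = 0 to 230 mm, 38 mm wide, walls 20 mm high above the face; flared guides as high run from y = -34 mm (60 mm apart) to the mouth. Open apron: y = -270 to -50 mm, x = -80 to 135 mm.
- buffer_zone (a point): Middle of where the face of the black rubber buffer (34 mm wide) may stand, on the channel's centre line, 30 mm above the bench. It pushes back towards tray -y: about 3.5 N at first touch, 1.6 N more per mm, 14 mm travel, then a hard stop. Buffer and keeper share a carriage clamped anywhere within 20 mm along tray y (10 mm either way of this point): this setting is NOT measured, feel for it.
- keeper_zone (a point): Middle of where the orange sprung keeper's catching face may stand (tray y = 30 to 50 mm), in the channel's -x wall. Cases push its ramp aside as they pass; it snaps out behind the last case once the buffer is pressed in 4 to 5 mm, so that case's centre ends at tray y = 47 to 67 mm. With friction this takes 13 to 20 N of push; press to 22-24 N to be sure. Over 30 N through the row damages the cases.
- gate (a joint): Opening of the yellow gate in m: 0 closed, 0.055 fully open (counts as open above 0.045). It slides along the tray's +x with about 2 N of friction and stays where it is left. Upright plate 96 mm long, 6 mm thick, top 43 mm above the bench, standing across the tray at tray y = -44 mm; closed it bars the way.
- gate_knob (a point): Centre of the black knob on the gate's +x end, moving with it: an upright round post 14 mm in diameter; this point is 58 mm above the bench, the knob spans 42 to 70 mm above the bench. Closed it is 64 mm to the +x side of the channel's centre line.
- case1: Steel case, blue cap, the first of the row, nearest the gate: 34 x 34 mm, edges rounded, 50 mm tall with cap, 130 to 200 g. Origin: centre of its underside; z up, y roughly along tray +y.
- case2: Steel case, white cap, second of the row: 34 x 34 mm, edges rounded, 50 mm tall with cap, 130 to 200 g. Origin: centre of its underside; z up, y roughly along tray +y.
- case3: Steel case, grey cap, third of the row: 34 x 34 mm, edges rounded, 50 mm tall with cap, 130 to 200 g. Origin: centre of its underside; z up, y roughly along tray +y.
- case4: Steel case, orange cap, last of the row, the one to push on; at least 45 mm of free apron lies behind it: 34 x 34 mm, edges rounded, 50 mm tall with cap, 130 to 200 g. Origin: centre of its underside; z up, y roughly along tray +y. At the start the four stand on the apron in a loose row along tray y, 2 to 5 mm apart, up to 13 mm off the centre line, slightly turned.
- beaker: Bystander: steel beaker, 60 mm across, 70 mm tall, on the bench beside the tray. Origin: centre of its underside.
- jar: Bystander: amber jar with white cap, 52 mm across, 60 mm tall, on the bench beside the tray. Origin: centre of its underside.
- timer: Bystander: flat white timer, 60 x 60 x 22 mm, on the bench on the -x side of the tray. Origin: centre of its underside.
There are look-alikes about, which are no part of the job. What is shaped like the case1 but pink is not meant. Leave any green look-alike of the case2 alone.

How it is judged:
On the way, in this order (a step that is already met when the one before it is completed fails the run):
1. The gate is fully open (value of joint gate above 0.045 m), for 0.2 s.
2. The whole row has been pushed into the channel as far as the last case's centre (y of each of case1, case2, case3, case4 in the frame of tray above 0 m and x of case1 in the frame of tray between -0.006 and 0.006 m and x of case2 in the frame of tray between -0.006 and 0.006 m and x of case3 in the frame of tray between -0.006 and 0.006 m and x of case4 in the frame of tray between -0.006 and 0.006 m), for 0.1 s.
At the end, for the whole second after the job is handed in: Gate open; all four cases at rest, upright, in line in the channel (5 mm, 0.1 rad), centres under 38 mm apart, last one over 40 mm inside the mouth; spring still holds the row against the keeper (over 5 N first case on tray parts, over 4 N between the last two cases) (value of joint gate above 0.045 m and contact force between case1 and tray above 5 N and contact force between case3 and case4 above 4 N and x of case1 in the frame of tray between -0.005 and 0.005 m and angle between the y axis of each of case1, case2, case3, case4 and the y axis of tray, either way round below 0.1 rad and angle between each of case1, case2, case3, case4's own z axis and vertical below 0.08 rad and linear speed of each of case1, case2, case3, case4 below 0.01 m/s and z of each of case1, case2, case3, case4 in the frame of tray below 0.013 m and x of case2 in the frame of tray between -0.005 and 0.005 m and x of case3 in the frame of tray between -0.005 and 0.005 m and x of case4 in the frame of tray between -0.005 and 0.005 m and y of case4 in the frame of tray above 0.04 m and distance between case1 and case2 below 0.038 m and distance between case2 and case3 below 0.038 m and distance between case3 and case4 below 0.038 m); the robot touches nothing.
It fails at once if A thrust above 30 N goes through the row (contact force between case1 and case2 above 30 N or contact force between case2 and case3 above 30 N or contact force between case3 and case4 above 30 N).
It fails at once if The row buckles or splays: neighbours shift more than 14 mm sideways, or a case turns more than 0.3 rad (x of case2 in the frame of case1 above 0.014 m or x of case2 in the frame of case1 below -0.014 m or x of case3 in the frame of case2 above 0.014 m or x of case3 in the frame of case2 below -0.014 m or x of case4 in the frame of case3 above 0.014 m or x of case4 in the frame of case3 below -0.014 m or angle between the y axis of any of case1, case2, case3, case4 and the y axis of tray, either way round above 0.3 rad).
It fails at once if The row is split: neighbours' centres more than 52 mm apart (distance between case1 and case2 above 0.052 m or distance between case2 and case3 above 0.052 m or distance between case3 and case4 above 0.052 m).
It fails at once if A case is lifted more than 12 mm or tipped more than 0.25 rad (z of any of case1, case2, case3, case4 in the frame of tray above 0.02 m or angle between any of case1, case2, case3, case4's own z axis and vertical above 0.25 rad).
It fails at once if The beaker, jar or timer is moved more than 15 mm (distance of any of beaker, jar, timer from where it was at the start of the episode above 0.015 m).
It also fails if it takes over 72 s, if anything falls off the work surface, if the arm or the gripper's body presses on something with over 40 N, if the wrist force passes 120 N, or if a joint passes its speed limit or range.

## Working session

There is one attempt and no reset: what is moved stays moved. The work goes in short steps, Python scripts to look and compute and a tool call to move; the robot and the scene stay as the last step left them, time stands still between calls to the robot, and variables do not carry over. Pictures are saved under pics/ and viewed, and the job is handed in when it is done.

Besides the shell and the picture viewer there is one more tool, called after "Emit:" as name(argument=value, ...) on one line, values as JSON. arm_command: Moves the arm, as the interface text tells. Its arguments: {"type":"object","properties":{"targets":{"type":"array","items":{"type":"number"}}},"required":["targets"]}

```bash
ls; mkdir -p pics; python3 - <<'E'
from workcell import r, optics, spotter
import cv2
print(r.read_state())
for n in ("side","top"):
    p,d=optics.capture(n); cv2.imwrite(f"pics/{n}0.png",p[:,:,::-1])
    c=optics.calibration(n); print(n,c)
    for q in ["tray","gate","gate_knob","keeper_zone","buffer_zone","case1","case2","case3","case4","beaker","jar","timer"]:
        a=[( [round(float(v)) for v in x["point"]],round(x["confidence"],2)) for x in spotter.spot_point(q,n)]
        print(q,a)
print(r.read_state()["time"])
E
```

```text
pics
{'time': 0.0, 'q': array([-1.23519507,  0.52201551, -0.03629359,  1.59995452,  0.02120219,
        1.02109644, -0.1128289 ]), 'qvel': array([ 0.00157673, -0.00068074, -0.00040419,  0.00093324,  0.00085226,
       -0.00037479,  0.00084791]), 'joint_torque': array([-1.12068621e-03, -9.27115059e+01,  1.97914526e+00, -3.69927406e+01,
        1.76789862e-02,  8.44591734e-03, -3.34044933e-05]), 'position': array([0.2467093 , 0.57411451, 0.40414423]), 'eef_rot': array([-6.27986056e-05,  2.01544580e-01,  9.79479191e-01, -5.40828352e-04]), 'contact_force': array([ 0.95137592, -0.98617798, -0.47520593]), 'moment': array([-0.0169366 , -0.03085964,  0.01046365]), 'gripper_width': 0.0853629644570626}
side {'K': array([[539.09719433,   0.        , 314.50505341],
       [  0.        , 539.09719433, 236.53458041],
       [  0.        ,   0.        ,   1.        ]]), 'D': array([-0.06420756,  0.        ,  0.        ,  0.        ,  0.        ]), 'R': array([[-0.68714166, -0.72645657,  0.00985881],
       [-0.57514521,  0.5356279 , -0.61831281],
       [ 0.44389675, -0.43053874, -0.78587026]]), 't': array([0.37618408, 0.38066195, 0.57936524])}
tray [([286, 307], 0.87)]Traceback (most recent call last):
  File "<stdin>", line 8, in <module>
ValueError: it knows: beaker, buffer_zone, case, gate_knob, jar, keeper_zone, timer, tray
```

```bash
cat > h.py <<'E'
from workcell import r, optics, spotter
import cv2, numpy as np
from scipy.spatial.transform import Rotation as Ro
def ray_at_z(n,uv,z):
    c=optics.calibration(n); uv=np.array(uv,float).reshape(-1,1,2)
    p=cv2.undistortPoints(uv,c["K"],c["D"])[:,0]
    d=np.c_[p,np.ones(len(p))]@c["R"]; o=-c["R"].T@c["t"]
    z=np.broadcast_to(z,len(p))
    s=(z-o[2])/d[:,2]
    return o+d*s[:,None]
def deproj(n,uv,depth):
    c=optics.calibration(n); uv=np.array(uv,float).reshape(-1,1,2)
    p=cv2.undistortPoints(uv,c["K"],c["D"])[:,0]
    return (np.c_[p,np.ones(len(p))]*np.asarray(depth)[:,None]-c["t"])@c["R"]
def proj(n,X):
    c=optics.calibration(n)
    return cv2.projectPoints(np.array(X,float).reshape(-1,1,3),cv2.Rodrigues(c["R"])[0],c["t"],c["K"],c["D"])[0][:,0]
def cap(n,tag):
    p,d=optics.capture(n); cv2.imwrite(f"pics/{n}_{tag}.png",p[:,:,::-1]); np.savez(f"/tmp/{n}_{tag}.npz",p=p,d=d); return p,d
E
python3 - <<'E'
from h import *
for n in ("side","top"):
    cap(n,"a"); print(n,optics.calibration(n)["t"],optics.calibration(n)["R"])
    for q in ["tray","gate_knob","keeper_zone","buffer_zone","case","beaker","jar","timer"]:
        a=[( [round(float(v)) for v in x["point"]],round(x["confidence"],2)) for x in spotter.spot_point(q,n)]
        print(q,a)
print(r.read_state()["time"])
E
```

```text
side [0.37618408 0.38066195 0.57936524] [[-0.68714166 -0.72645657  0.00985881]
 [-0.57514521  0.5356279  -0.61831281]
 [ 0.44389675 -0.43053874 -0.78587026]]
tray [([290, 309], 0.83)]
gate_knob [([224, 306], 0.81)]
keeper_zone [([303, 294], 0.84)]
buffer_zone [([343, 209], 0.63)]
case [([227, 399], 0.98), ([201, 464], 0.97), ([262, 345], 0.76), ([251, 365], 0.74), ([391, 371], 0.73), ([240, 383], 0.72)]
beaker [([258, 160], 0.65), ([224, 396], 0.36)]
jar [([171, 320], 0.57), ([260, 347], 0.43)]
timer [([256, 156], 0.75), ([313, 436], 0.7)]
top [-0.01427303  0.57796695  1.05368773] [[-0.01229009 -0.99973263 -0.01958632]
 [-0.99026386  0.01488525 -0.13840487]
 [ 0.13865942  0.01769462 -0.99018204]]
tray [([269, 300], 0.61)]
gate_knob [([225, 326], 0.73)]
keeper_zone [([271, 275], 0.69), ([272, 399], 0.46)]
buffer_zone [([258, 206], 0.76)]
case [([274, 395], 0.73), ([271, 378], 0.7), ([272, 356], 0.65), ([269, 336], 0.63), ([291, 469], 0.56)]
beaker [([165, 230], 0.61)]
jar [([182, 393], 0.94), ([229, 326], 0.68), ([272, 400], 0.18)]
timer [([349, 361], 0.55), ([272, 401], 0.29)]
1.0
```

View pics/side_a.png

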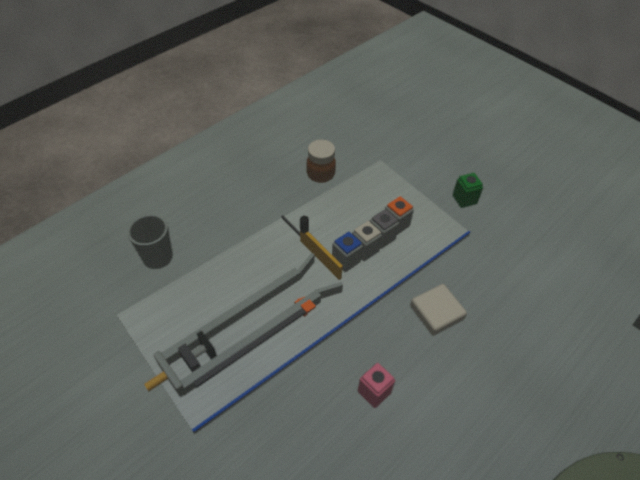

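View pics/top_a.png

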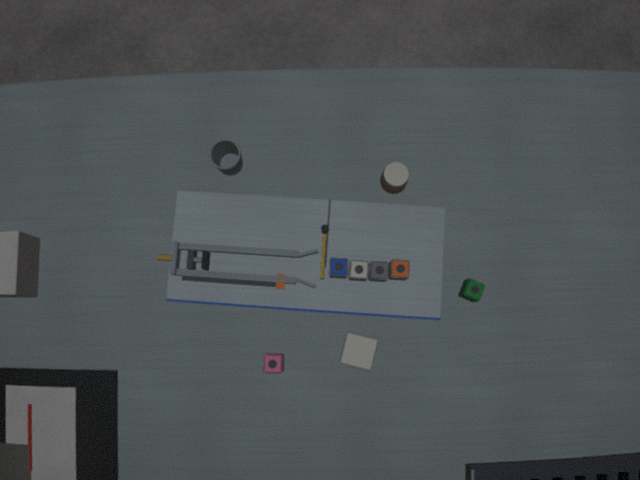

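The top view shows blue (338,267), white (359,270), grey (379,270) and orange (400,268) caps in a row behind the gate. The knob is at (325,229). The look-alikes are pink at (274,363) and green at (472,290), both off the tray and not part of the job. I'll check the row in a close crop and fit the tray.

```bash
python3 - <<'E'
from h import *
p=np.load("/tmp/top_a.npz")["p"]
a=cv2.resize(p[180:330,150:460],None,fx=2.5,fy=2.5,interpolation=cv2.INTER_CUBIC)
a=np.clip(a.astype(float)*1.8,0,255).astype(np.uint8)
cv2.imwrite("pics/topcrop_a.png",a[:,:,::-1])
p=np.load("/tmp/side_a.npz")["p"]
a=cv2.resize(p[150:440,110:480],None,fx=2,fy=2,interpolation=cv2.INTER_CUBIC)
a=np.clip(a.astype(float)*1.8,0,255).astype(np.uint8)
cv2.imwrite("pics/sidecrop_a.png",a[:,:,::-1])
E
```

```text
(no output)
```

View pics/topcrop_a.png

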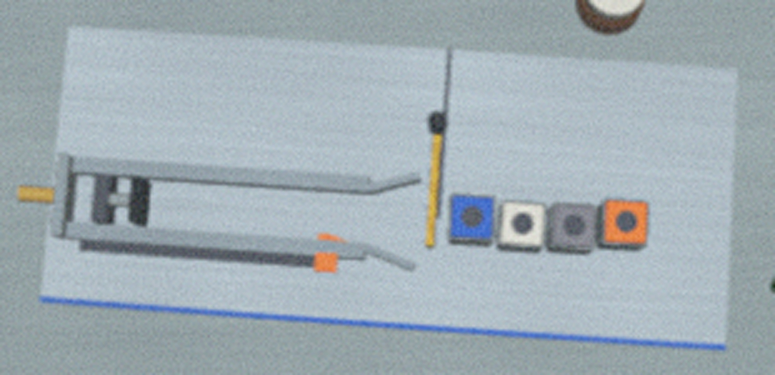

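View pics/sidecrop_a.png

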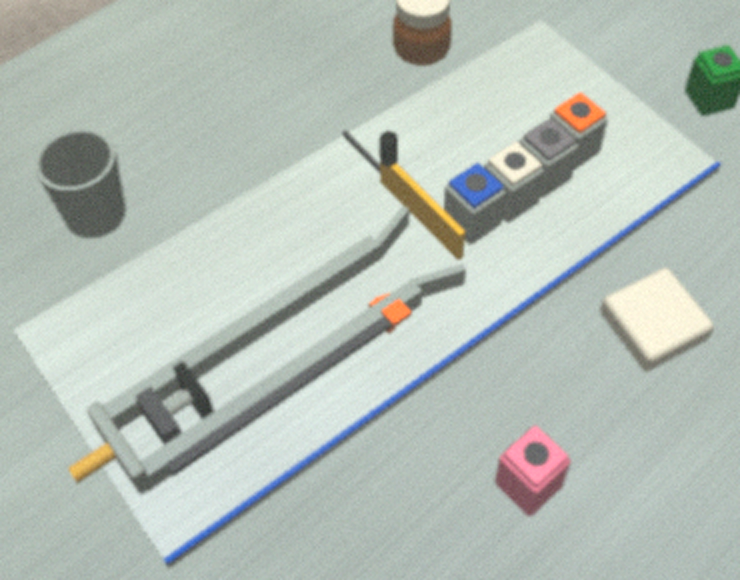

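```bash
cat >> h.py <<'E'
TR={"top":[(177.2,190.8),(445.2,207.6),(440,318.8),(166.4,299.6)],"side":[(118,315),(381,161),(470,231.5),(194,431)]}
TC=np.array([(.135,.25),(.135,-.27),(-.08,-.27),(-.08,.25)])
E
python3 - <<'E'
from h import *
from scipy.optimize import least_squares
def W(x,P,z):
    c,s=np.cos(x[2]),np.sin(x[2]); P=np.asarray(P)
    return np.c_[x[0]+c*P[:,0]-s*P[:,1],x[1]+s*P[:,0]+c*P[:,1],np.full(len(P),z)]
for names in (["top"],["side"],["top","side"]):
    f=lambda x: np.concatenate([(proj(n,W(x,TC,.008))-TR[n]).ravel() for n in names])
    s=least_squares(f,[.55,0,0]); print(names,s.x,np.round(s.fun,1))
x=s.x
np.save("/tmp/tray.npy",x)
print("z plane 3 views")
D={"top":[(338,267),(359,269.5),(379.5,270),(400.3,268.3)],"side":[(110+476/2,150+183/2),(110+515/2,150+161/2),(110+550/2,150+137/2),(110+581/2,150+110/2)]}
c,sn=np.cos(x[2]),np.sin(x[2])
def T(w): d=w[:,:2]-x[:2]; return np.c_[c*d[:,0]+sn*d[:,1],-sn*d[:,0]+c*d[:,1]]
for n in D: print(n,np.round(T(ray_at_z(n,D[n],.058))*1000,1).tolist())
print("knob",np.round(T(ray_at_z("top",[(150+436/2.5,180+122/2.5)],.070))*1000,1),np.round(T(ray_at_z("side",[(110+389/2,150+134/2)],.070))*1000,1))
# overlay
for n in ("top","side"):
    p=np.load(f"/tmp/{n}_a.npz")["p"].copy(); p=np.clip(p*1.6,0,255).astype(np.uint8)
    big=cv2.resize(p,None,fx=3,fy=3,interpolation=cv2.INTER_CUBIC)
    def poly(P,z,col):
        q=(proj(n,W(x,P,z))*3+1).round().astype(int); cv2.polylines(big,[q.reshape(-1,1,2)],True,col,1)
    poly(TC,.008,(255,0,0))
    poly([(.019,0),(.019,.23),(-.019,.23),(-.019,0)],.028,(255,0,255))
    poly([(.03,-.034),(.019,0),(-.019,0),(-.03,-.034)],.028,(0,255,0))
    poly([(.064+.007*np.cos(t),-.044+.007*np.sin(t)) for t in np.arange(0,6.3,.3)],.07,(0,255,255))
    q=[(180-10,330,150,460)] if n=="top" else [(150,440,110,480)]
    a,b,cc,d=q[0]; cv2.imwrite(f"pics/ov_{n}.png",cv2.resize(big[a*3:b*3,cc*3:d*3],None,fx=.7 if n=="side" else .85,fy=.7 if n=="side" else .85,interpolation=cv2.INTER_AREA)[:,:,::-1])
E
```

```text
['top'] [ 0.5427305   0.01517665 -0.08156329] [ 0.2 -0.7 -0.2 -0.6  0.3  0.6 -0.3  0.6]
['side'] [ 0.53913306  0.01624525 -0.08256551] [-0.9 -0.6 -0.1 -1.8  0.9  0.4  0.1  0.8]
['top', 'side'] [ 0.54069026  0.01570035 -0.08150428] [-0.1  0.4 -0.4  0.5  0.   1.7 -0.6  1.7 -1.1 -1.4 -0.7 -2.4  0.3 -0.5
 -0.1 -0.2]
z plane 3 views
top [[2.7, -72.2], [0.7, -110.2], [2.2, -147.2], [7.8, -184.5]]
side [[0.2, -71.4], [-2.2, -108.1], [-1.3, -145.0], [3.7, -183.2]]
knob [[ 68.7 -43.2]] [[ 69.1 -44. ]]
```

View pics/ov_top.png

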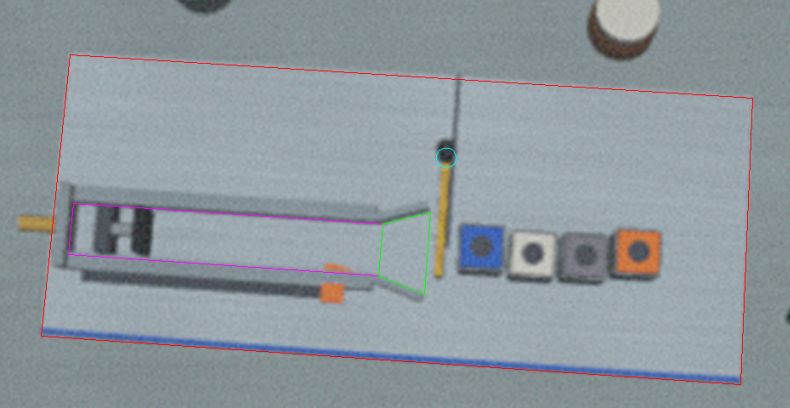

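View pics/ov_side.png

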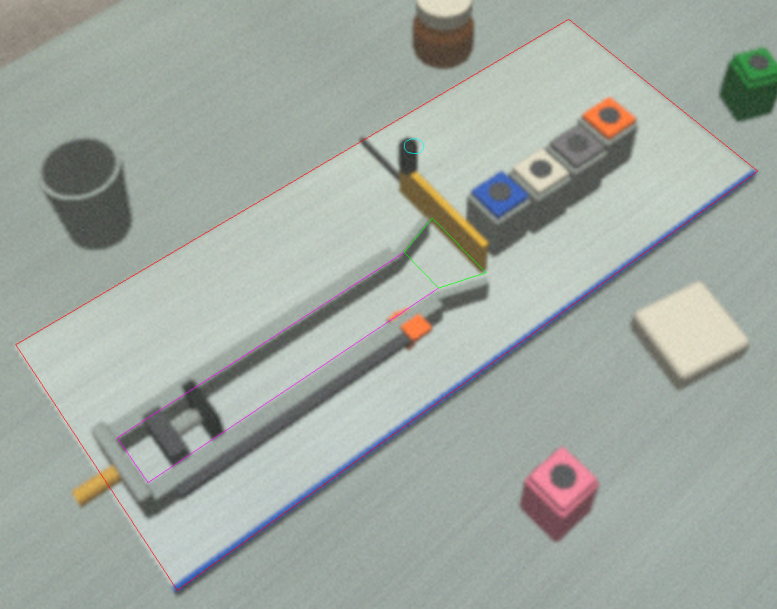

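The tray fit agrees with both pictures to 1–2 px. The row is at tray x ≈ 1, -1, 0, 5.5 mm and y ≈ -72, -109, -146, -184 mm. Next I'll plan the approach: fingers shut, tool x along tray +y, tool y along tray +x.

```bash
cat >> h.py <<'E'
X=np.array([0.5409,0.0157,-0.0815])
def t2w(x,y):
    c,s=np.cos(X[2]),np.sin(X[2]); return np.array([X[0]+c*x-s*y,X[1]+s*x+c*y])
def w2t(w):
    c,s=np.cos(X[2]),np.sin(X[2]); d=np.asarray(w)[:2]-X[:2]; return np.array([c*d[0]+s*d[1],-s*d[0]+c*d[1]])
def rot(s): 
    q=s["eef_rot"]; return Ro.from_quat([q[1],q[2],q[3],q[0]])
Rt=lambda: Ro.from_matrix(np.array([[-np.sin(X[2]),np.cos(X[2]),0],[np.cos(X[2]),np.sin(X[2]),0],[0,0,-1]]).T)
def to(x,y,tipz):
    "needed turn and shift (cm) in the tool frame now, to bring shut fingertips to tray x,y (m), world z"
    s=r.read_state(); R=rot(s)
    p=np.r_[t2w(x,y),tipz+.173]
    return (R.inv()*Rt()).as_rotvec().round(4), (R.inv().apply(p-s["position"])*100).round(2)
def where():
    s=r.read_state(); R=rot(s)
    print("t",round(s["time"],2),"tray xy mm",(w2t(s["position"])*1000).round(2),"tip z",round((s["position"][2]-.173)*1000,2),"F tray xyz",np.r_[Ro.from_euler('z',-X[2]).apply(s["contact_force"])].round(2),"M",s["moment"].round(2),"rv err",(R.inv()*Rt()).as_rotvec().round(4),"w",round(s["gripper_width"],4))
E
python3 - <<'E'
from h import *
where(); print(to(.036,-.040,.14)); print(to(.036,-.040,.048))
g={"top":[(150+437/2.5,180+136/2.5),(150+430/2.5,180+247/2.5)],"side":[(110+383/2,150+168/2),(110+463/2,150+237/2)]}
for n in g: print(n,[(w2t(a)*1000).round(1).tolist() for a in ray_at_z(n,g[n],.043)])
p,d=np.load("/tmp/top_a.npz")["p"],np.load("/tmp/top_a.npz")["d"]
# bystander poses
for n,q in (("jar",(396,175)),("beaker",(226,152)),("timer",(359,351))): print(n,(w2t(ray_at_z("top",[q],.03)[0])*1000).round())
E
```

```text
t 1.0 tray xy mm [-338.69  532.72] tip z 231.67 F tray xyz [ 0.48  0.75 -0.2 ] M [ 0.03  0.02 -0.02] rv err [-1.0000e-04  0.0000e+00  1.2465e+00] w 0.0856
(array([-1.0000e-04,  0.0000e+00,  1.2465e+00]), array([-53.77, -42.35,   9.17]))
(array([-1.0000e-04,  0.0000e+00,  1.2465e+00]), array([-53.77, -42.35,  18.37]))
top [[62.7, -44.1], [-19.5, -44.6]]
side [[63.1, -33.5], [-23.4, -39.8]]
jar [ 188. -171.]
beaker [213. 157.]
timer [-146. -121.]
```

Emit:
arm_command(targets=[0,0,0.1246,-3.16,-2.49,0.54,1,0,0,0.2493,-6.32,-4.98,1.08,1,0,0,0.3739,-9.48,-7.47,1.62,1,0,0,0.4986,-12.64,-9.96,2.16,1,0,0,0.6232,-15.8,-12.45,2.7,1,0,0,0.7479,-18.96,-14.94,3.24,1,0,0,0.8725,-22.12,-17.43,3.78,1,0,0,0.9972,-25.28,-19.92,4.32,1,0,0,1.1218,-28.44,-22.41,4.86,1,0,0,1.2465,-31.6,-24.9,5.4,1])

```text
time: 1.83
position: [0.4393, 0.2189, 0.3508]
eef_rot: [0.0, 0.737, 0.676, 0.0]
contact_force: [1.7, 1.2, 0.3]
gripper_width: 0.0001
```

```bash
python3 - <<'E'
from h import *
where(); print(to(.036,-.038,.14))
E
```

```text
t 1.83 tray xy mm [-117.81  194.29] tip z 177.78 F tray xyz [1.6  1.33 0.25] M [ 0.02 -0.08 -0.04] rv err [ 0.0006 -0.0005 -0.0059] w 0.0001
(array([ 0.0006, -0.0005, -0.0059]), array([-23.14,  15.52,   3.78]))
```

Emit:
arm_command(targets=[0,0,0,-3.2,2.1,0.5,1,0,0,0,-6.4,4.3,1.0,1,0,0,0,-9.6,6.4,1.6,1,0,0,0,-12.8,8.6,2.1,1,0,0,0,-16.0,10.7,2.6,1,0,0,0,-19.2,12.9,3.1,1,0,0,0,-21.5,14.4,3.5,1,0,0,0,-22.8,15.3,3.7,1,0,0,0,-23.1,15.5,3.8,1,0,0,0,-23.1,15.5,3.8,1])

```text
time: 2.67
position: [0.5746, -0.0231, 0.3124]
eef_rot: [-0.0, 0.736, 0.677, -0.0]
contact_force: [-0.2, 0.4, 0.1]
gripper_width: -0.0006
```

```bash
python3 - <<'E'
from h import *
where(); print(to(.036,-.038,.05))
cap("top","b");cap("side","b")
p=np.load("/tmp/side_b.npz")["p"]
a=cv2.resize(p[100:390,160:480],None,fx=2.4,fy=2,interpolation=cv2.INTER_CUBIC)
cv2.imwrite("pics/sidecrop_b.png",np.clip(a*1.7,0,255).astype(np.uint8)[:,:,::-1])
E
```

```text
t 2.67 tray xy mm [ 36.7  -35.96] tip z 139.39 F tray xyz [-0.22  0.34  0.07] M [ 0.01  0.01 -0.02] rv err [-0.0003  0.0003 -0.0019] w -0.0006
(array([-0.0003,  0.0003, -0.0019]), array([-0.2 , -0.07,  8.94]))
```

View pics/sidecrop_b.png

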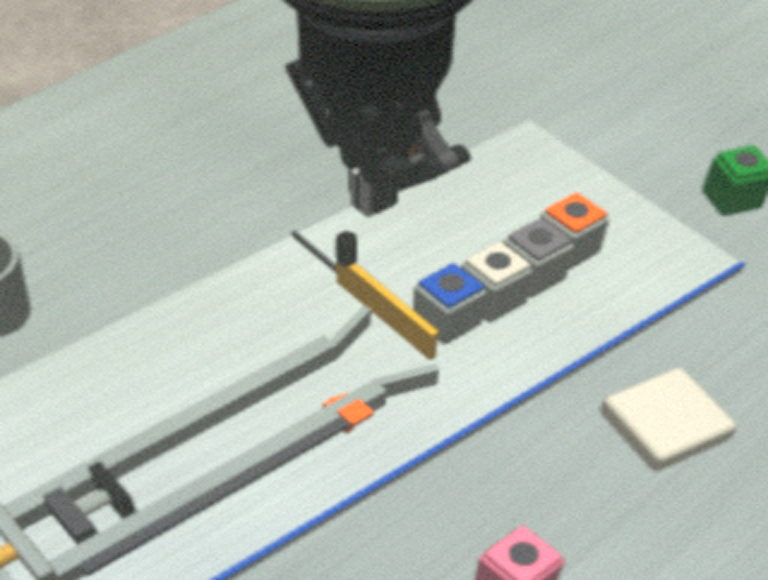

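The gripper stands shut above the gate, with the knob at crop (346,248). I'll descend on the knob's -x side.

Emit:
arm_command(targets=[0,0,0,-0.1,0,2.5,1,0,0,0,-0.2,0,5.0,1,0,0,0,-0.2,0,7.0,1,0,0,0,-0.2,0,8.2,1,0,0,0,-0.2,0,8.7,1,0,0,0,-0.2,0,8.8,1,0,0,0,-0.2,0,8.8,1,0,0,0,-0.2,0.2,8.8,1,0,0,0,-0.2,0.4,8.8,1,0,0,0,-0.2,0.4,8.8,1])

```text
time: 3.6
position: [0.5789, -0.0244, 0.2255]
eef_rot: [0.0, 0.735, 0.678, 0.001]
contact_force: [-0.3, 0.1, -0.3]
gripper_width: -0.0002
```

```bash
python3 - <<'E'
from h import *
where()
cap("top","c");cap("side","c")
a=[]
for n,(y,x) in (("top",(170,240)),("side",(120,210))):
    p=np.load(f"/tmp/{n}_c.npz")["p"]
    a.append(cv2.resize(p[y:y+180,x:x+130],None,fx=3,fy=3,interpolation=cv2.INTER_CUBIC))
cv2.imwrite("pics/c.png",np.clip(np.hstack(a)*1.7,0,255).astype(np.uint8)[:,:,::-1])
E
```

```text
t 3.6 tray xy mm [ 41.11 -36.9 ] tip z 52.51 F tray xyz [-0.34  0.08 -0.3 ] M [-0.   -0.02 -0.03] rv err [ 0.0015 -0.0002  0.0001] w -0.0002
```

View pics/c.png

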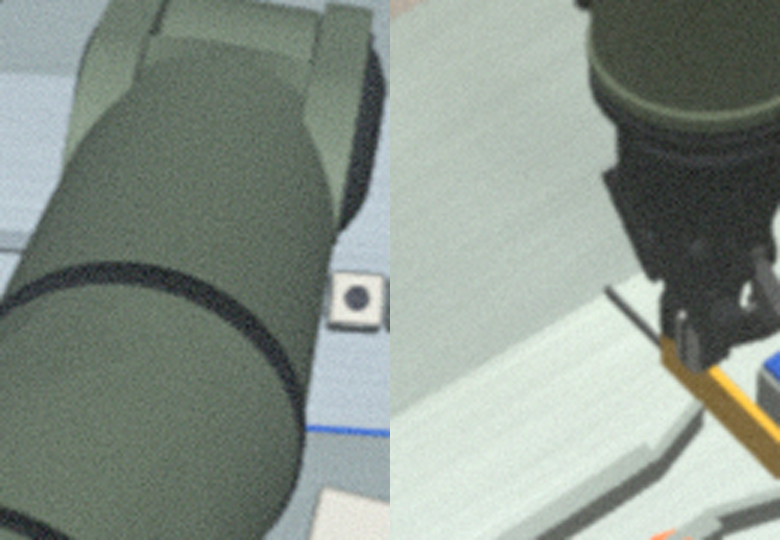

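Emit:
arm_command(targets=[0,0,0,-0.1,0.4,0,1,0,0,0,-0.2,0.8,0,1,0,0,0,-0.3,1.2,0,1,0,0,0,-0.3,1.6,0,1,0,0,0,-0.3,2.0,0,1,0,0,0,-0.3,2.5,0,1,0,0,0,-0.3,3.0,0,1,0,0,0,-0.3,3.5,0,1,0,0,0,-0.3,4.0,0,1,0,0,0,-0.3,4.5,0,1])

```text
time: 4.53
position: [0.6234, -0.0312, 0.2247]
eef_rot: [0.0, 0.735, 0.678, -0.0]
contact_force: [-2.8, 0.2, 0.5]
gripper_width: -0.0001
```

```bash
python3 - <<'E'
from h import *
where()
cap("side","d")
p=np.load(f"/tmp/side_d.npz")["p"]
cv2.imwrite("pics/d.png",np.clip(cv2.resize(p[100:300,200:400],None,fx=3,fy=3)*1.7,0,255).astype(np.uint8)[:,:,::-1])
E
```

```text
t 4.53 tray xy mm [ 86.02 -40.06] tip z 51.65 F tray xyz [-2.85 -0.04  0.5 ] M [-0.08  0.52 -0.02] rv err [-0.0001  0.0001 -0.    ] w -0.0001
```

View pics/d.png

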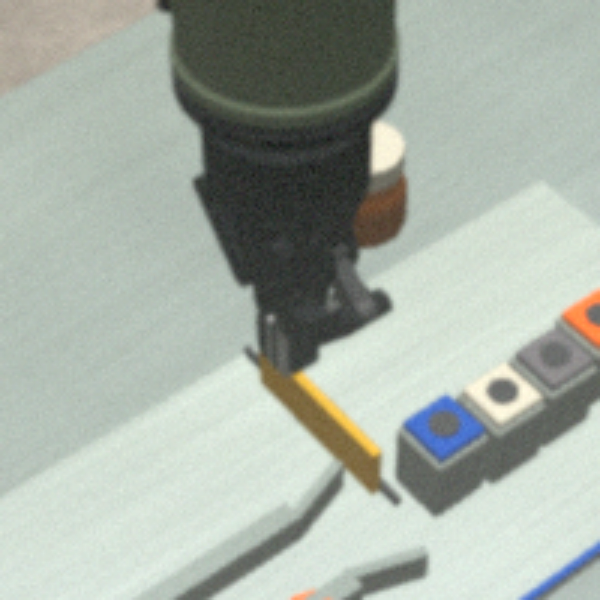

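The gate is sliding with the fingers at about 2.9 N. I'll continue towards its end stop.

Emit:
arm_command(targets=[0,0,0,0,0.3,0,1,0,0,0,0,0.6,0,1,0,0,0,0,0.8,0,1,0,0,0,0,0.9,0,1,0,0,0,0,1.0,0,1,0,0,0,0,1.05,0,1,0,0,0,0,1.1,0,1,0,0,0,0,1.15,0,1,0,0,0,0,1.2,0,1,0,0,0,0,1.2,0,1])

```text
time: 5.42
position: [0.6349, -0.0321, 0.2247]
eef_rot: [0.0, 0.735, 0.678, -0.0]
contact_force: [-1.7, -0.7, -0.0]
gripper_width: -0.0003
```

```bash
python3 - <<'E'
from h import *
where()
E
```

```text
t 5.42 tray xy mm [ 97.56 -40.03] tip z 51.69 F tray xyz [-1.65 -0.81 -0.04] M [-0.15  0.33 -0.02] rv err [-0.      0.     -0.0001] w -0.0003
```

Emit:
arm_command(targets=[0,0,0,0,0.05,0,1,0,0,0,0,0.1,0,1,0,0,0,0,0.15,0,1,0,0,0,0,0.2,0,1,0,0,0,0,0.25,0,1,0,0,0,0,0.3,0,1,0,0,0,0,0.3,0,1,0,0,0,0,0.3,0,1,0,0,0,0,0.3,0,1,0,0,0,0,0.3,0,1])

```text
time: 6.25
position: [0.6373, -0.0324, 0.2245]
eef_rot: [-0.001, 0.735, 0.678, -0.001]
contact_force: [-7.3, -0.6, 2.8]
gripper_width: -0.0004
```

```bash
python3 - <<'E'
from h import *
where()
E
```

```text
t 6.25 tray xy mm [100.02 -40.04] tip z 51.54 F tray xyz [-7.27 -1.18  2.82] M [-0.05  1.5  -0.04] rv err [-0.0017 -0.     -0.0001] w -0.0004
```

The gate is at its stop, with 7 N at finger x=100 mm, so the tray's x origin is about 0.543. I'll back off, rise and go behind the orange case.

Emit:
arm_command(targets=[0,0,0,0,-0.8,0,1,0,0,0,0,-1.5,-1.0,1,0,0,0,0,-1.5,-4.5,1,0,0,0,0,-1.5,-8.0,1,0,0,0,-3.0,-3.0,-8.5,1,0,0,0,-7.0,-4.5,-8.5,1,0,0,0,-11.0,-6.0,-8.5,1,0,0,0,-15.0,-7.5,-8.5,1,0,0,0,-18.5,-9.0,-8.5,1,0,0,0,-19.0,-9.5,-8.5,1])

```text
time: 7.08
position: [0.5239, -0.2203, 0.311]
eef_rot: [0.001, 0.738, 0.675, -0.001]
contact_force: [-0.6, -0.5, -0.3]
gripper_width: 0.0001
```

```bash
sed -i 's/^X=np.array.*/X=np.array([0.5425,0.0157,-0.0815])/' h.py; python3 - <<'E'
from h import *
where()
cap("top","e");cap("side","e")
a=[]
for n,(y,x) in (("top",(180,160)),("side",(110,240))):
    p=np.load(f"/tmp/{n}_e.npz")["p"]
    a.append(cv2.resize(p[y:y+190,x:x+290],None,fx=1.3*2.05,fy=1.3*2.05,interpolation=cv2.INTER_CUBIC)[:, :])
for n,i in zip(("top","side"),a): cv2.imwrite(f"pics/e_{n}.png",np.clip(i*1.7,0,255).astype(np.uint8)[:,:,::-1])
E
```

```text
t 7.08 tray xy mm [   0.63 -236.78] tip z 138.03 F tray xyz [-0.54 -0.52 -0.32] M [-0.03  0.02 -0.03] rv err [ 0.0007  0.0031 -0.0075] w 0.0001
```

View pics/e_top.png

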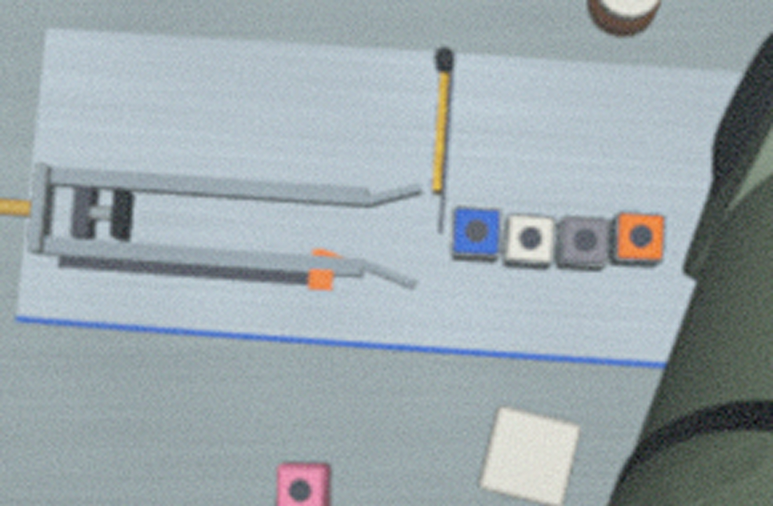

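View pics/e_side.png

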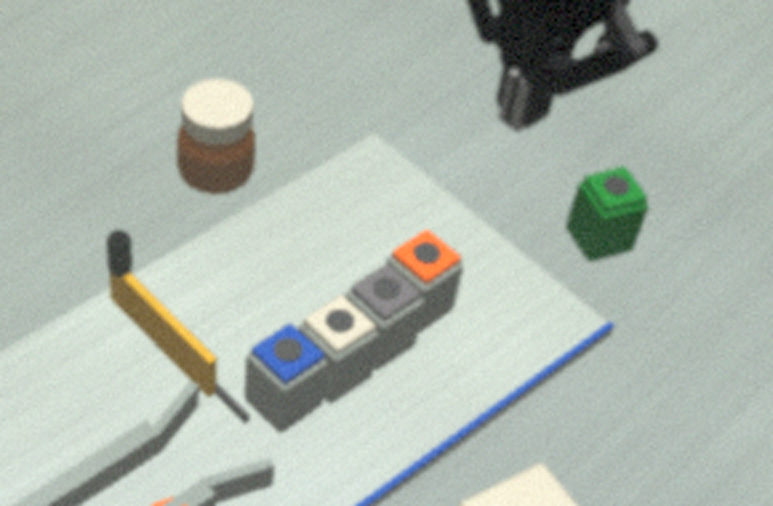

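The gate is open: its end, at crop (437,190), lines up with the flare tip. The row is untouched, with the orange cap at (640,236). I'll descend behind it.

```bash
python3 - <<'E'
from h import *
where();print(to(.004,-.235,.034))
E
```

```text
t 7.18 tray xy mm [   2.39 -232.4 ] tip z 137.73 F tray xyz [-0.07  0.05  0.21] M [ 0.03  0.02 -0.04] rv err [ 0.001   0.0006 -0.0043] w 0.0002
(array([ 0.001 ,  0.0006, -0.0043]), array([-0.25,  0.15, 10.37]))
```

Emit:
arm_command(targets=[0,0,0,-0.3,0,2.0,1,0,0,0,-0.3,0,5.0,1,0,0,0,-0.3,0,8.0,1,0,0,0,-0.3,0,9.6,1,0,0,0,-0.3,0,10.2,1,0,0,0,-0.3,0,10.4,1,0,0,0,-0.3,0,10.4,1,0,0,0,-0.3,0,10.4,1,0,0,0,-0.3,0,10.4,1,0,0,0,-0.3,0,10.4,1])

```text
time: 8.02
position: [0.5277, -0.217, 0.2067]
eef_rot: [0.001, 0.735, 0.678, 0.0]
contact_force: [0.4, -0.7, -0.2]
gripper_width: 0.0001
```

```bash
python3 - <<'E'
from h import *
cap("side","f");where();print(to(.004,-.235,.034))
p=np.load("/tmp/side_f.npz")["p"]
cv2.imwrite("pics/f.png",np.clip(cv2.resize(p[90:290,290:490],None,fx=3,fy=3,interpolation=cv2.INTER_CUBIC)*1.7,0,255).astype(np.uint8)[:,:,::-1])
E
```

```text
t 8.07 tray xy mm [   4.16 -233.1 ] tip z 33.51 F tray xyz [-0.57 -1.27  0.74] M [-0.01 -0.01  0.02] rv err [0.0012 0.0002 0.0001] w -0.0
(array([0.0012, 0.0002, 0.0001]), array([-0.19, -0.02, -0.05]))
```

View pics/f.png

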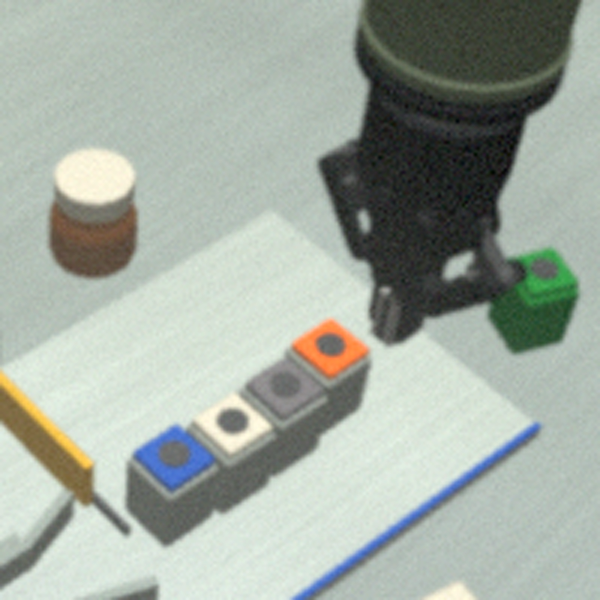

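The fingers are down at tray (4,-233), clear of the orange case at (330,343). I'll start pushing slowly to close the gaps.

Emit:
arm_command(targets=[0,0,0,0.5,0,0,1,0,0,0,1.1,0,0,1,0,0,0,1.5,0,0,1,0,0,0,1.75,0,0,1,0,0,0,2.0,0,0,1,0,0,0,2.25,0,0,1,0,0,0,2.5,0,0,1,0,0,0,2.75,0,0,1,0,0,0,3.0,0,0,1,0,0,0,3.25,0,0,1])

```text
time: 8.9
position: [0.5301, -0.1847, 0.2057]
eef_rot: [0.0, 0.735, 0.678, -0.0]
contact_force: [-0.4, -4.3, -0.1]
gripper_width: -0.0001
```

```bash
cat >> h.py <<'E'
def look(tag,box=(90,290,290,490),f=3):
    cap("side",tag);where()
    p=np.load(f"/tmp/side_{tag}.npz")["p"]; a,b,c,d=box
    cv2.imwrite(f"pics/{tag}.png",np.clip(cv2.resize(p[a:b,c:d],None,fx=f,fy=f,interpolation=cv2.INTER_CUBIC)*1.7,0,255).astype(np.uint8)[:,:,::-1])
E
python3 -c "
from h import *
look('g')"
```

```text
t 8.95 tray xy mm [   3.94 -200.22] tip z 32.72 F tray xyz [-0.65 -3.4   0.47] M [-0.75  0.15 -0.01] rv err [0.0002 0.0001 0.0001] w -0.0001
```

View pics/g.png

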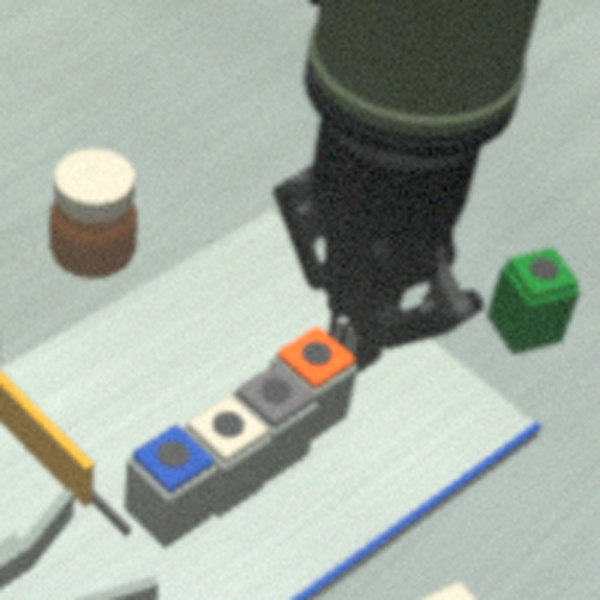

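The gaps are closed, the row is in line, and the push takes about 4 N. I'll continue.

Emit:
arm_command(targets=[0,0,0,0.3,0,0,1,0,0,0,0.6,0,0,1,0,0,0,0.9,0,0,1,0,0,0,1.2,0,0,1,0,0,0,1.5,0,0,1,0,0,0,1.8,0,0,1,0,0,0,2.1,0,0,1,0,0,0,2.4,0,0,1,0,0,0,2.7,0,0,1,0,0,0,3.0,0,0,1])

```text
time: 9.78
position: [0.5325, -0.1544, 0.2057]
eef_rot: [0.0, 0.735, 0.678, -0.0]
contact_force: [-0.4, -3.0, 0.8]
gripper_width: -0.0003
```

```bash
python3 -c "
from h import *
look('h',(130,330,250,450))"
```

```text
t 9.83 tray xy mm [   3.98 -169.72] tip z 32.7 F tray xyz [-0.94 -4.01  1.71] M [-0.75  0.27  0.02] rv err [-0.     -0.0003  0.0006] w -0.0002
```

View pics/h.png

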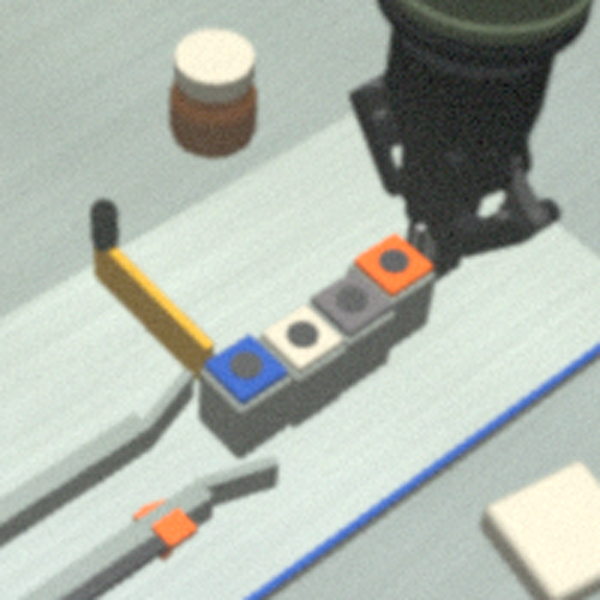

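```bash
python3 -c "
from h import *
d=[(246,366),(303,334),(350,300),(395,261)]
w=ray_at_z('side',[(250+a/3,130+b/3) for a,b in d],.058)
print([((w2t(i)*1000)+[3.5,0]).round(1).tolist() for i in w])
g=ray_at_z('side',[(250+202/3,130+357/3)],.043);print((w2t(g[0])*1000+[3.5,0]).round(1))
"
```

```text
[[1.7, -40.7], [-0.6, -75.3], [1.0, -107.9], [5.7, -143.2]]
[ 27.8 -34.6]
```

The cases sit at x ≈ 1.7, -0.6, 1.0 and 5.7 mm and clear the gate end at about 28 mm. I'll carry on into the flare.

Emit:
arm_command(targets=[0,0,0,0.35,0,0,1,0,0,0,0.7,0,0,1,0,0,0,1.05,0,0,1,0,0,0,1.4,0,0,1,0,0,0,1.75,0,0,1,0,0,0,2.1,-0.05,0,1,0,0,0,2.45,-0.05,0,1,0,0,0,2.8,-0.1,0,1,0,0,0,3.15,-0.1,0,1,0,0,0,3.5,-0.1,0,1])

```text
time: 10.67
position: [0.5344, -0.1193, 0.2057]
eef_rot: [-0.0, 0.735, 0.678, -0.0]
contact_force: [-0.4, -4.2, 0.8]
gripper_width: -0.0004
```

```bash
python3 -c "
from h import *
look('i',(130,330,250,450))"
```

```text
t 10.72 tray xy mm [   2.94 -134.54] tip z 32.67 F tray xyz [-0.75 -2.9   2.2 ] M [-0.8   0.24  0.04] rv err [-0.0001 -0.0004  0.0007] w -0.0
```

View pics/i.png

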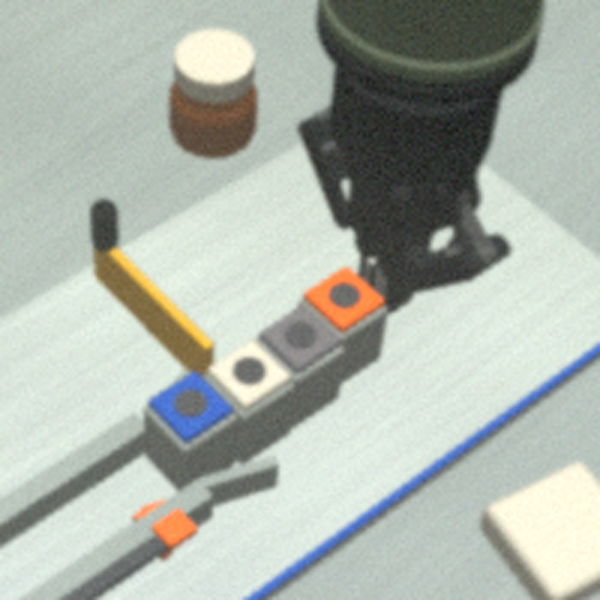

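Case 1 is at the mouth, the row is straight, and the force is steady at about 3–4 N. I'll continue in similar steps.

Emit:
arm_command(targets=[0,0,0,0.3,0,0,1,0,0,0,0.6,0,0,1,0,0,0,0.9,0,0,1,0,0,0,1.2,0,0,1,0,0,0,1.5,0,0,1,0,0,0,1.8,0,0,1,0,0,0,2.1,0,0,1,0,0,0,2.4,0,0,1,0,0,0,2.7,0,0,1,0,0,0,3.0,0,0,1])

```text
time: 11.55
position: [0.5368, -0.0897, 0.2057]
eef_rot: [0.0, 0.735, 0.678, -0.0]
contact_force: [0.7, -4.8, -0.5]
gripper_width: 0.0001
```

```bash
python3 -c "
from h import *
look('j',(150,350,220,420))"
```

```text
t 11.6 tray xy mm [   2.95 -104.88] tip z 32.68 F tray xyz [-0.03 -5.    1.74] M [-1.07  0.12 -0.  ] rv err [ 0.     -0.0001  0.0003] w -0.0001
```

View pics/j.png

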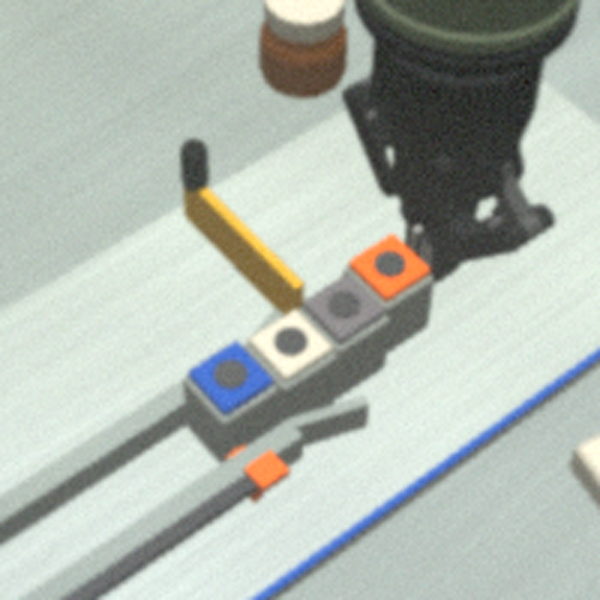

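Emit:
arm_command(targets=[0,0,0,0.3,0,0,1,0,0,0,0.6,0,0,1,0,0,0,0.9,0,0,1,0,0,0,1.2,0,0,1,0,0,0,1.5,-0.05,0,1,0,0,0,1.8,-0.05,0,1,0,0,0,2.1,-0.1,0,1,0,0,0,2.4,-0.1,0,1,0,0,0,2.7,-0.15,0,1,0,0,0,3.0,-0.15,0,1])

```text
time: 12.43
position: [0.5377, -0.0598, 0.2057]
eef_rot: [0.0, 0.735, 0.678, -0.0]
contact_force: [1.0, -4.8, 0.8]
gripper_width: 0.0002
```

```bash
python3 -c "
from h import *
look('k',(150,350,220,420))"
```

```text
t 12.48 tray xy mm [  1.43 -74.99] tip z 32.69 F tray xyz [-0.1  -4.55  1.24] M [-1.05  0.   -0.03] rv err [ 0.0001 -0.0001  0.0003] w -0.0001
```

View pics/k.png

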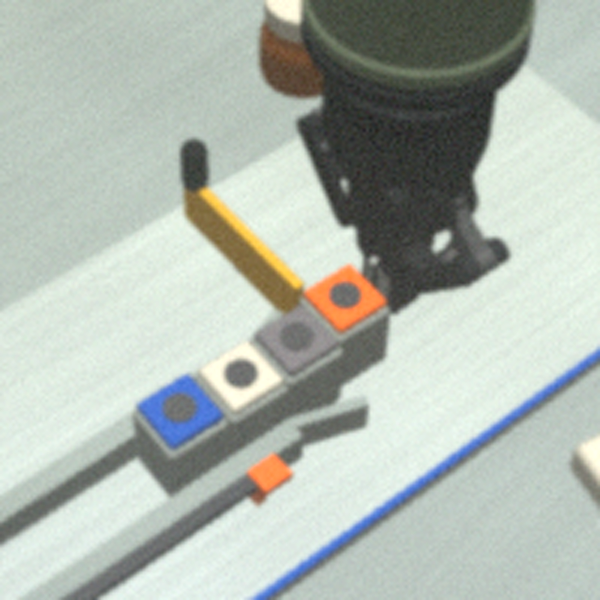

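The keeper is pushed aside by case 1. The orange case is now next to the gate end, and the force is a steady 4.6 N.

Emit:
arm_command(targets=[0,0,0,0.25,0,0,1,0,0,0,0.5,0,0,1,0,0,0,0.75,0,0,1,0,0,0,1.0,0,0,1,0,0,0,1.25,0,0,1,0,0,0,1.5,0,0,1,0,0,0,1.75,0,0,1,0,0,0,2.0,0,0,1,0,0,0,2.25,0,0,1,0,0,0,2.5,0,0,1])

```text
time: 13.32
position: [0.5399, -0.035, 0.2057]
eef_rot: [0.0, 0.735, 0.678, 0.0]
contact_force: [1.4, -5.8, -0.5]
gripper_width: -0.0001
```

```bash
python3 -c "
from h import *
look('l',(150,350,200,400))"
```

```text
t 13.37 tray xy mm [  1.48 -50.17] tip z 32.71 F tray xyz [ 2.13 -2.69  0.33] M [-1.04 -0.12 -0.05] rv err [ 0.0002 -0.0001  0.0001] w 0.0001
```

View pics/l.png

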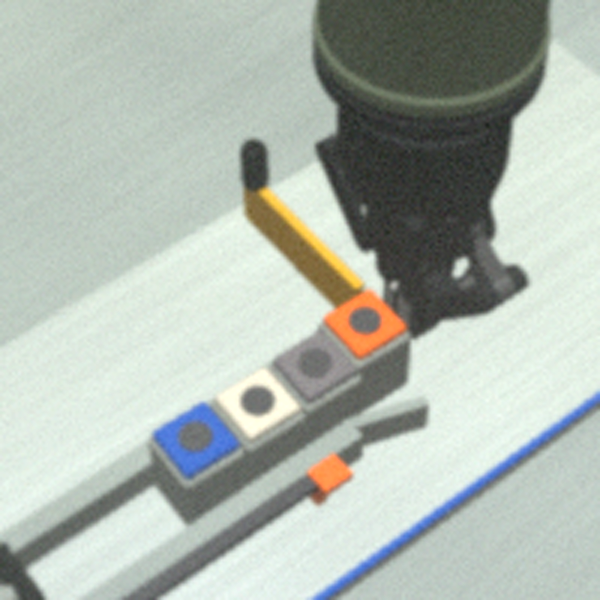

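Emit:
arm_command(targets=[0,0,0,0.25,0,0,1,0,0,0,0.5,0,0,1,0,0,0,0.75,0,0,1,0,0,0,1.0,0,0,1,0,0,0,1.25,0,0,1,0,0,0,1.5,0,0,1,0,0,0,1.75,0,0,1,0,0,0,2.0,0,0,1,0,0,0,2.25,0,0,1,0,0,0,2.5,0,0,1])

```text
time: 14.2
position: [0.5411, -0.011, 0.2057]
eef_rot: [-0.0, 0.736, 0.677, -0.001]
contact_force: [-5.1, -10.7, 5.9]
gripper_width: -0.0001
```

```bash
python3 -c "
from h import *
look('m',(170,370,180,380))"
```

```text
t 14.25 tray xy mm [  0.82 -26.05] tip z 32.62 F tray xyz [-4.1  -9.02  5.93] M [-1.86  1.   -0.01] rv err [-0.0017  0.0008 -0.0006] w -0.0003
```

View pics/m.png

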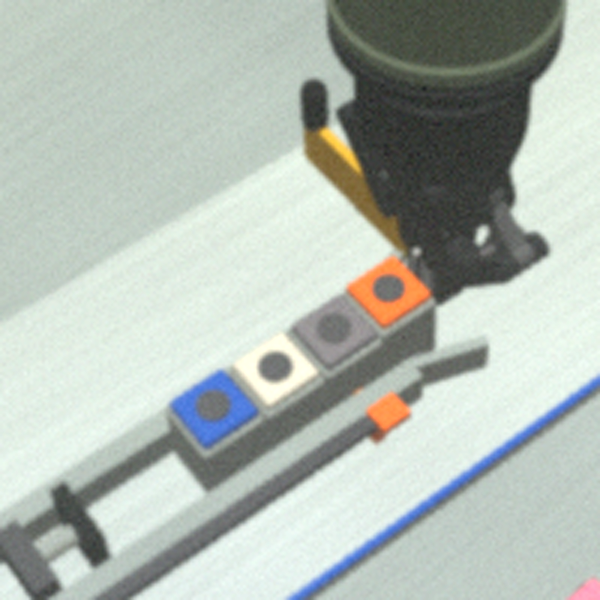

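Case 4 is now riding the +x flare: the tool feels -4 N sideways and 6 N upward, so friction is dragging it. I'll shift the pusher in -x along with the case to relieve this, and advance in small steps.

Emit:
arm_command(targets=[0,0,0,0,-0.1,0,1,0,0,0,0,-0.2,0,1,0,0,0,0.1,-0.25,0,1,0,0,0,0.2,-0.3,0,1,0,0,0,0.3,-0.3,0,1,0,0,0,0.4,-0.3,0,1,0,0,0,0.5,-0.3,0,1,0,0,0,0.6,-0.3,0,1,0,0,0,0.7,-0.3,0,1,0,0,0,0.7,-0.3,0,1])

```text
time: 15.08
position: [0.5395, -0.0024, 0.2057]
eef_rot: [-0.0, 0.735, 0.678, 0.0]
contact_force: [1.0, -3.7, -0.9]
gripper_width: 0.0
```

```bash
python3 -c "
from h import *
look('n',(180,330,220,370),4)"
```

```text
t 15.13 tray xy mm [ -1.55 -18.37] tip z 32.7 F tray xyz [ 1.58 -3.44 -0.49] M [-0.64 -0.3  -0.05] rv err [ 0.     -0.0002  0.0002] w -0.0001
```

View pics/n.png

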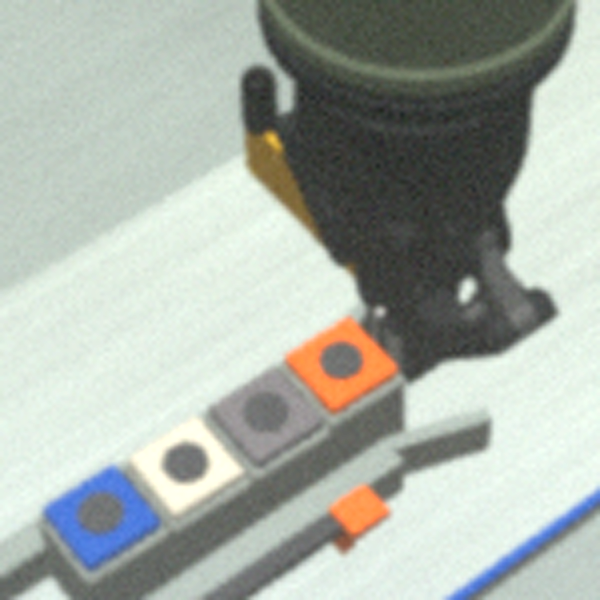

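The sideways force is gone, the row is in line, and the push is back to 3.4 N. I'll advance in the channel, easing the pusher to +x so it stays clear of the keeper.

Emit:
arm_command(targets=[0,0,0,0.25,0,0,1,0,0,0,0.5,0.05,0,1,0,0,0,0.75,0.1,0,1,0,0,0,1.0,0.15,0,1,0,0,0,1.25,0.2,0,1,0,0,0,1.5,0.25,0,1,0,0,0,1.75,0.3,0,1,0,0,0,2.0,0.35,0,1,0,0,0,2.25,0.4,0,1,0,0,0,2.4,0.4,0,1])

```text
time: 15.97
position: [0.5445, 0.0206, 0.2054]
eef_rot: [-0.001, 0.735, 0.678, -0.001]
contact_force: [-5.4, -7.7, 2.3]
gripper_width: -0.0
```

```bash
python3 -c "
from h import *
look('o',(190,390,160,360))"
```

```text
t 16.02 tray xy mm [1.63 5.36] tip z 32.39 F tray xyz [-4.79 -8.19  1.62] M [-1.71  1.17  0.08] rv err [-0.0025  0.0007  0.    ] w -0.0003
```

View pics/o.png

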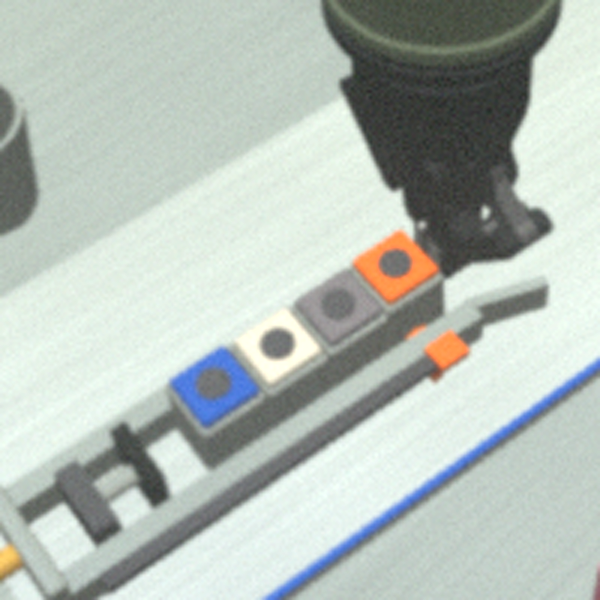

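The pusher's friction is holding case 4 against the +x wall. I'll back off 4 mm, shift to +x in free air, and come on again.

Emit:
arm_command(targets=[0,0,0,-0.2,0,0,1,0,0,0,-0.4,0,0,1,0,0,0,-0.4,0.1,0,1,0,0,0,-0.4,0.15,0,1,0,0,0,-0.2,0.15,0,1,0,0,0,0,0.15,0,1,0,0,0,0.2,0.15,0,1,0,0,0,0.4,0.15,0,1,0,0,0,0.6,0.15,0,1,0,0,0,0.7,0.15,0,1])

```text
time: 16.85
position: [0.5475, 0.0276, 0.2058]
eef_rot: [0.0, 0.735, 0.678, -0.0]
contact_force: [-0.5, -4.8, 0.9]
gripper_width: -0.0001
```

```bash
python3 -c "
from h import *
look('p',(190,390,160,360))"
```

```text
t 16.9 tray xy mm [ 3.99 12.39] tip z 32.75 F tray xyz [ 1.89 -4.29  0.84] M [-0.92 -0.06 -0.  ] rv err [ 0.0003  0.0005 -0.0001] w -0.0001
```

View pics/p.png

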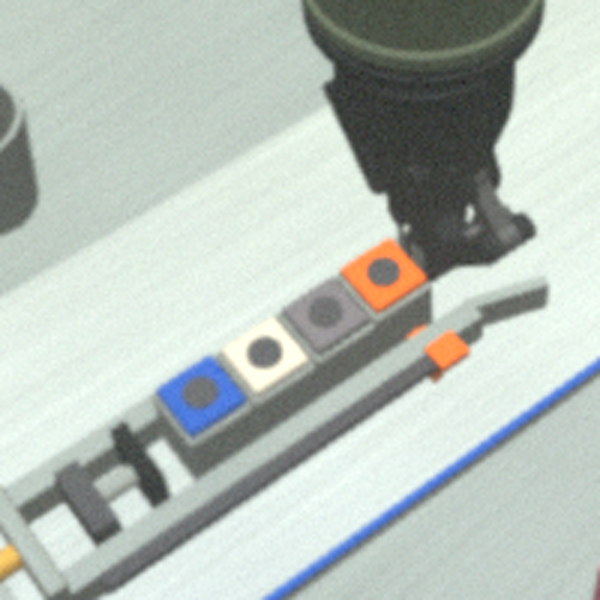

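Emit:
arm_command(targets=[0,0,0,0.1,0,0,1,0,0,0,0.2,0,0,1,0,0,0,0.3,0,0,1,0,0,0,0.4,0,0,1,0,0,0,0.5,0,0,1,0,0,0,0.6,0,0,1,0,0,0,0.7,0,0,1,0,0,0,0.8,0,0,1,0,0,0,0.8,0,0,1,0,0,0,0.8,0,0,1])

```text
time: 17.73
position: [0.5481, 0.0356, 0.2057]
eef_rot: [0.0, 0.735, 0.678, 0.0]
contact_force: [0.9, -4.5, 0.9]
gripper_width: -0.0002
```

```bash
python3 -c "
from h import *
look('q',(190,390,160,360))"
```

```text
t 17.78 tray xy mm [ 3.98 20.27] tip z 32.73 F tray xyz [ 1.2  -4.05  0.61] M [-0.9  -0.22  0.02] rv err [ 0.0002  0.0002 -0.0001] w -0.0
```

View pics/q.png

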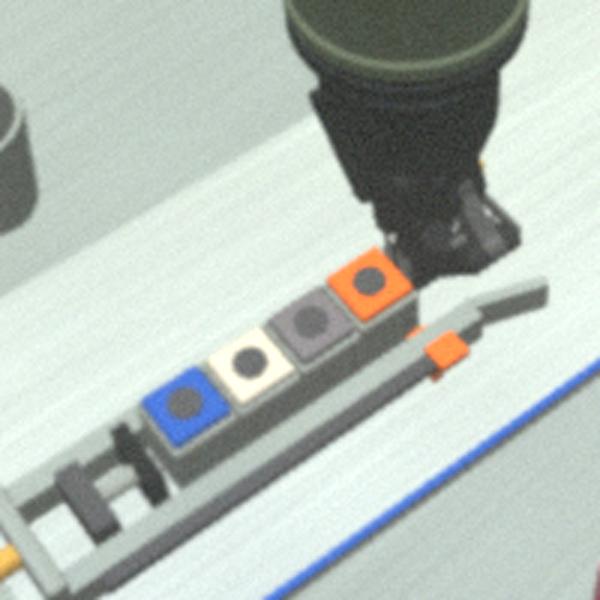

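Blue is just short of the buffer, at 4 N. I'll move on at 0.5 mm per row.

Emit:
arm_command(targets=[0,0,0,0.05,0,0,1,0,0,0,0.1,0,0,1,0,0,0,0.15,0,0,1,0,0,0,0.2,0,0,1,0,0,0,0.25,0,0,1,0,0,0,0.3,0,0,1,0,0,0,0.35,0,0,1,0,0,0,0.4,0,0,1,0,0,0,0.4,0,0,1,0,0,0,0.4,0,0,1])

```text
time: 18.62
position: [0.5484, 0.0396, 0.2057]
eef_rot: [0.0, 0.735, 0.678, 0.0]
contact_force: [0.8, -4.2, 1.1]
gripper_width: -0.0004
```

```bash
python3 -c "
from h import *
where()"
```

```text
t 18.62 tray xy mm [ 3.96 24.3 ] tip z 32.71 F tray xyz [ 1.18 -4.11  1.07] M [-0.96 -0.27  0.04] rv err [ 0.0002  0.0001 -0.0001] w -0.0004
```

Emit:
arm_command(targets=[0,0,0,0.05,0,0,1,0,0,0,0.1,0,0,1,0,0,0,0.15,0,0,1,0,0,0,0.2,0,0,1,0,0,0,0.25,0,0,1,0,0,0,0.3,0,0,1,0,0,0,0.35,0,0,1,0,0,0,0.4,0,0,1,0,0,0,0.4,0,0,1,0,0,0,0.4,0,0,1])

```text
time: 19.45
position: [0.5486, 0.0429, 0.2057]
eef_rot: [0.0, 0.736, 0.677, -0.0]
contact_force: [0.8, -9.5, 2.0]
gripper_width: 0.0004
```

```bash
python3 -c "
from h import *
look('s',(190,390,160,360))"
```

```text
t 19.5 tray xy mm [ 3.91 27.63] tip z 32.75 F tray xyz [ 1.59 -9.27  1.58] M [-1.99 -0.08  0.04] rv err [-0.      0.0009 -0.0008] w -0.0002
```

View pics/s.png

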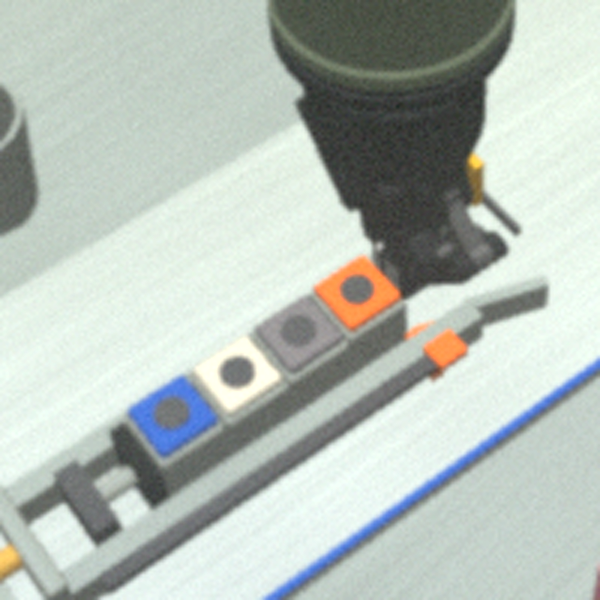

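Contact with the buffer: 9.3 N. I'll press on in small steps and watch the force.

Emit:
arm_command(targets=[0,0,0,0.03,0,0,1,0,0,0,0.06,0,0,1,0,0,0,0.09,0,0,1,0,0,0,0.12,0,0,1,0,0,0,0.15,0,0,1,0,0,0,0.18,0,0,1,0,0,0,0.21,0,0,1,0,0,0,0.24,0,0,1,0,0,0,0.25,0,0,1,0,0,0,0.25,0,0,1])

```text
time: 20.33
position: [0.5488, 0.0448, 0.2057]
eef_rot: [0.001, 0.736, 0.677, -0.001]
contact_force: [-0.3, -14.1, 3.0]
gripper_width: -0.0003
```

```bash
python3 -c "
from h import *
where()"
```

```text
t 20.33 tray xy mm [ 3.9  29.48] tip z 32.74 F tray xyz [  0.8  -14.1    3.03] M [-2.84  0.14  0.02] rv err [-0.0001  0.0017 -0.0014] w -0.0003
```

Emit:
arm_command(targets=[0,0,0,0.03,0,0,1,0,0,0,0.06,0,0,1,0,0,0,0.09,0,0,1,0,0,0,0.12,0,0,1,0,0,0,0.15,0,0,1,0,0,0,0.18,0,0,1,0,0,0,0.21,0,0,1,0,0,0,0.24,0,0,1,0,0,0,0.25,0,0,1,0,0,0,0.25,0,0,1])

```text
time: 21.17
position: [0.5488, 0.0468, 0.2057]
eef_rot: [0.001, 0.736, 0.677, -0.001]
contact_force: [-1.1, -17.2, 4.8]
gripper_width: 0.0002
```

```bash
python3 -c "
from h import *
look('u',(190,390,160,360))"
```

```text
t 21.22 tray xy mm [ 3.78 31.49] tip z 32.72 F tray xyz [ -1.06 -16.77   5.77] M [-3.44  0.31  0.03] rv err [-0.0004  0.0022 -0.0018] w 0.0
```

View pics/u.png

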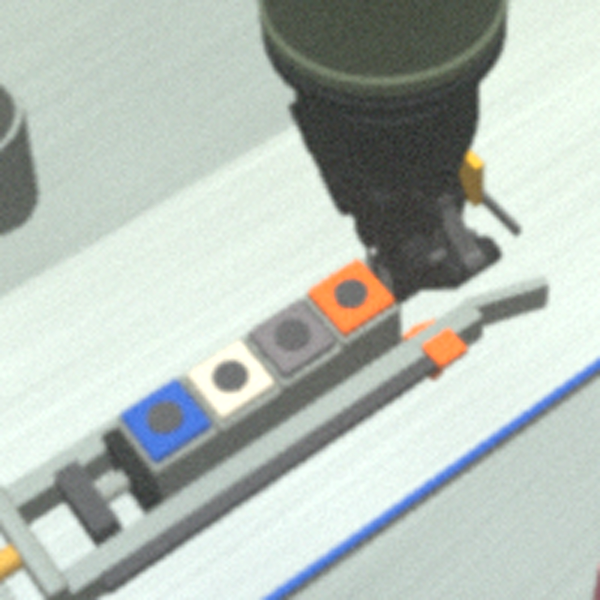

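Emit:
arm_command(targets=[0,0,0,0.03,0,0,1,0,0,0,0.06,0,0,1,0,0,0,0.09,0,0,1,0,0,0,0.12,0,0,1,0,0,0,0.15,0,0,1,0,0,0,0.18,0,0,1,0,0,0,0.2,0,0,1,0,0,0,0.22,0,0,1,0,0,0,0.22,0,0,1,0,0,0,0.22,0,0,1])

```text
time: 22.05
position: [0.5489, 0.0485, 0.2057]
eef_rot: [0.001, 0.736, 0.677, -0.001]
contact_force: [-1.8, -19.3, 6.2]
gripper_width: -0.0001
```

```bash
python3 -c "
from h import *
look('v',(230,330,250,350),6)"
```

```text
t 22.1 tray xy mm [ 3.72 33.18] tip z 32.72 F tray xyz [ -0.39 -19.56   4.99] M [-4.08  0.53  0.04] rv err [-0.0007  0.0028 -0.0023] w 0.0002
```

View pics/v.png

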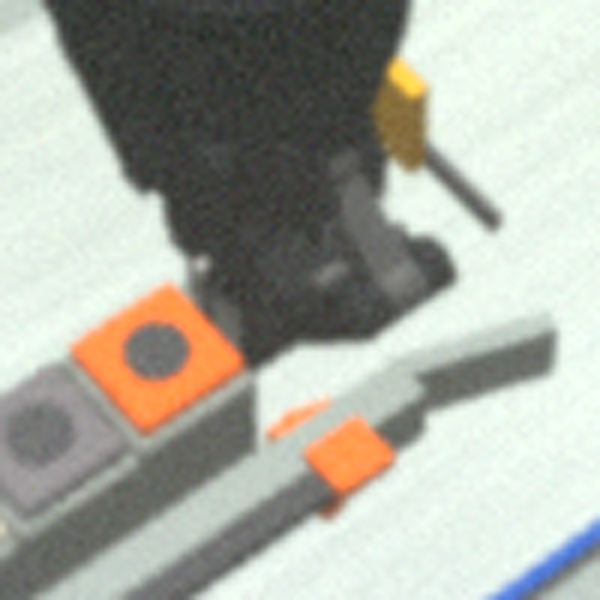

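The keeper appears out behind the orange case: its inner nose shows at (295,415), just behind the case's rear corner at (250,430). I'll press slightly more to reach about 22 N, to be sure.

Emit:
arm_command(targets=[0,0,0,0.02,0,0,1,0,0,0,0.04,0,0,1,0,0,0,0.06,0,0,1,0,0,0,0.08,0,0,1,0,0,0,0.1,0,0,1,0,0,0,0.12,0,0,1,0,0,0,0.14,0,0,1,0,0,0,0.14,0,0,1,0,0,0,0.14,0,0,1,0,0,0,0.14,0,0,1])

```text
time: 22.93
position: [0.549, 0.0496, 0.2057]
eef_rot: [0.001, 0.736, 0.677, -0.001]
contact_force: [-2.3, -21.7, 5.2]
gripper_width: -0.0002
```

```bash
python3 -c "
from h import *
look('w',(230,330,250,350),6)"
```

```text
t 22.98 tray xy mm [ 3.71 34.29] tip z 32.74 F tray xyz [ -0.21 -23.2    6.8 ] M [-4.54  0.6   0.08] rv err [-0.0007  0.0032 -0.0026] w -0.0002
```

View pics/w.png

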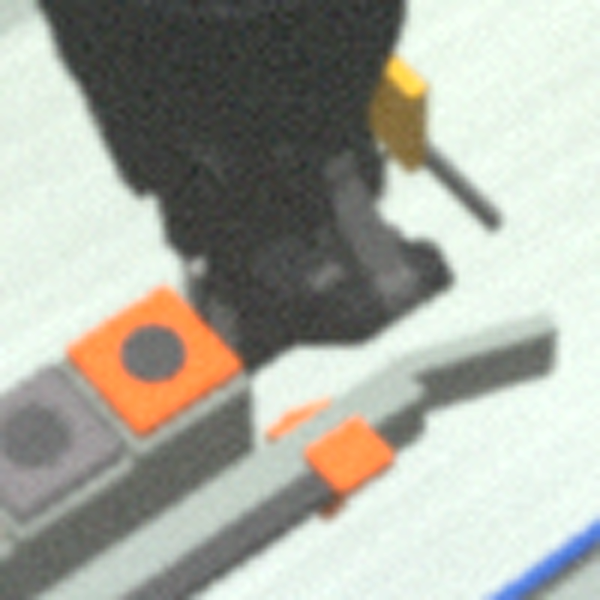

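About 22 N reached, and the keeper stands clear behind the case. I'll ease off slowly.

Emit:
arm_command(targets=[0,0,0,-0.1,0,0,1,0,0,0,-0.2,0,0,1,0,0,0,-0.3,0,0,1,0,0,0,-0.4,0,0,1,0,0,0,-0.5,0,0,1,0,0,0,-0.6,0,0,1,0,0,0,-0.8,0,0,1,0,0,0,-1.1,0,0,1,0,0,0,-1.4,0,0,1,0,0,0,-1.4,0,0,1])

```text
time: 23.82
position: [0.5482, 0.0378, 0.2057]
eef_rot: [-0.0, 0.735, 0.678, -0.0]
contact_force: [-0.2, -0.3, -0.5]
gripper_width: 0.0
```

```bash
python3 -c "
from h import *
look('x',(210,360,190,340),4)"
```

```text
t 23.87 tray xy mm [ 3.91 22.79] tip z 32.69 F tray xyz [-0.83 -0.13 -0.19] M [-0.06  0.02  0.  ] rv err [-0.0001 -0.0001 -0.0003] w 0.0
```

View pics/x.png

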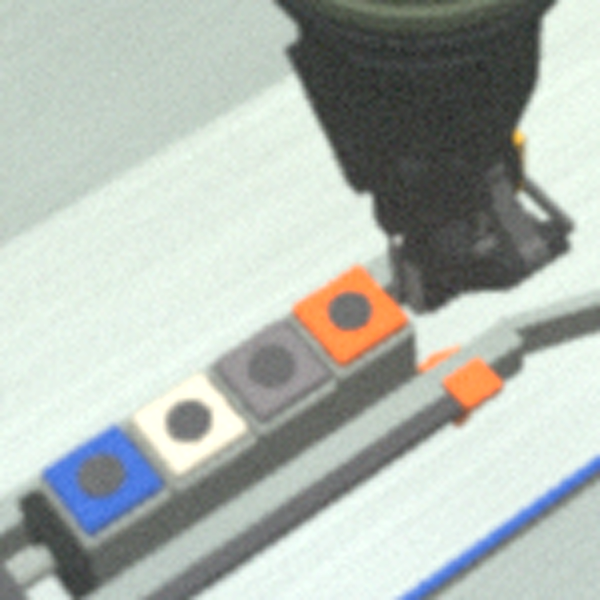

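The row stays put with no tool force and the keeper is behind it. I'll withdraw up and away, then check with both cameras.

Emit:
arm_command(targets=[0,0,0,-0.6,0,0,1,0,0,0,-0.8,0,-1.0,1,0,0,0,-0.8,0,-4.0,1,0,0,0,-0.8,0,-7.5,1,0,0,0,-1.5,0,-11.0,1,0,0,0,-5.0,0,-12.0,1,0,0,0,-9.0,0,-12.0,1,0,0,0,-13.0,0,-12.0,1,0,0,0,-17.0,0,-12.0,1,0,0,0,-21.0,0,-12.0,1])

```text
time: 24.7
position: [0.5305, -0.173, 0.3267]
eef_rot: [0.0, 0.735, 0.678, 0.0]
contact_force: [1.7, -0.3, -0.5]
gripper_width: -0.0002
```

Emit:
arm_command(targets=[0,0,0,-2,0,0,1,0,0,0,-4,0,0,1,0,0,0,-5,0,0,1,0,0,0,-6,0,0,1,0,0,0,-6,0,0,1,0,0,0,-6,0,0,1,0,0,0,-6,0,0,1,0,0,0,-6,0,0,1,0,0,0,-6,0,0,1,0,0,0,-6,0,0,1])

```text
time: 25.53
position: [0.5265, -0.2302, 0.3257]
eef_rot: [-0.0, 0.735, 0.678, 0.0]
contact_force: [-0.1, 0.6, -0.7]
gripper_width: 0.0002
```

```bash
python3 -c "
from h import *
look('y',(200,400,150,400),3)
cap('top','y'); p=np.load('/tmp/top_y.npz')['p']
cv2.imwrite('pics/ytop.png',np.clip(cv2.resize(p[130:380,150:450],None,fx=2.5,fy=2.4,interpolation=cv2.INTER_CUBIC)*1.7,0,255).astype(np.uint8)[:,:,::-1])
"
```

```text
t 25.58 tray xy mm [   4.   -246.57] tip z 152.7 F tray xyz [0.55 1.51 0.6 ] M [-0.04 -0.02 -0.03] rv err [-0.     -0.      0.0007] w 0.0
```

View pics/y.png

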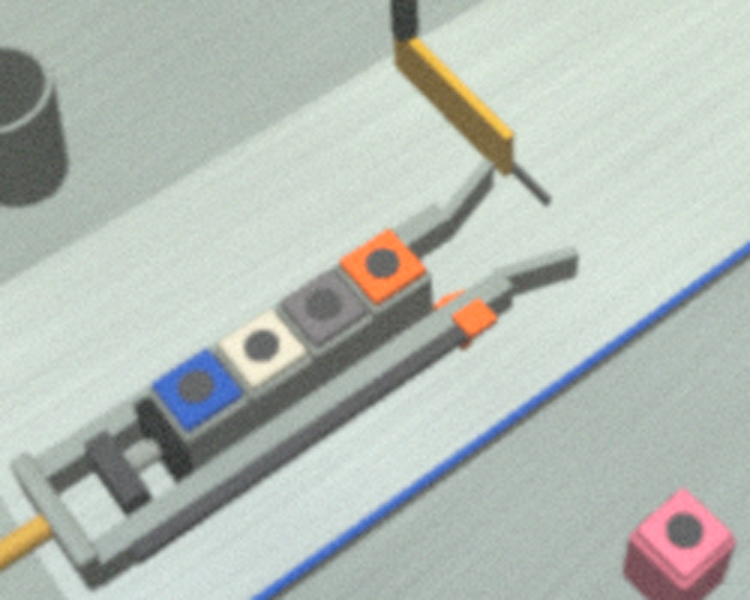

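View pics/ytop.png

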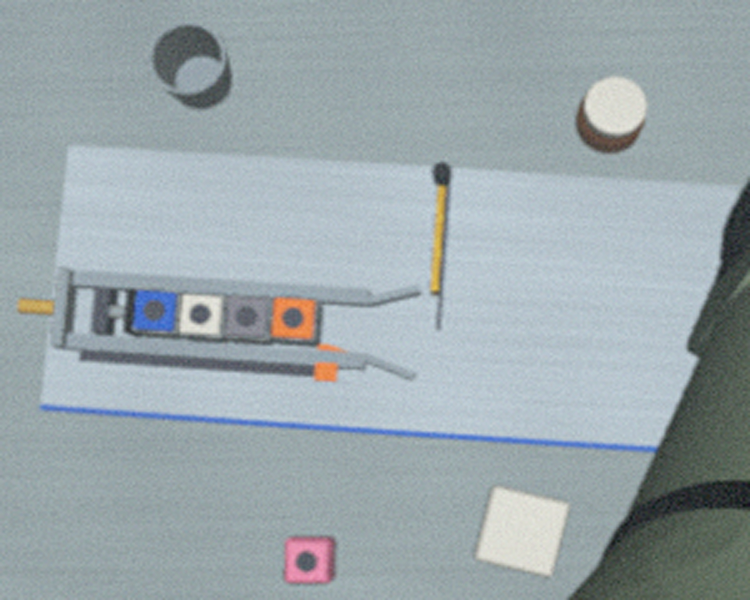

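```bash
python3 -c "
from h import *
for t in 'qsuvwxy':
    p=np.load(f'/tmp/side_{t}.npz')['p']
    h=cv2.cvtColor(p,cv2.COLOR_RGB2HSV); o=[]
    for lo,hi,x0,x1,y0,y1 in ((3,16,262,300,270,301),(100,125,190,230,315,352)):
        m=(h[...,0]>=lo)&(h[...,0]<=hi)&(h[...,1]>120)
        mm=np.zeros_like(m); mm[y0:y1,x0:x1]=m[y0:y1,x0:x1]
        n,l,st,c=cv2.connectedComponentsWithStats(mm.astype(np.uint8)); k=1+st[1:,4].argmax()
        w=ray_at_z('side',[c[k]],.058)[0]; o+=[(w2t(w)*1000).round(2).tolist(),int(st[k,4])]
    print(t,o)
d=[(195,386),(262,346),(323,303),(382,262)]
print([(w2t(w)*1000+[3.5,0]).round(1).tolist() for w in ray_at_z('side',[(150+a/3,200+b/3) for a,b in d],.058)])
d=[(155,311),(200,314),(246,317),(293,318)]
print([(w2t(w)*1000).round(1).tolist() for w in ray_at_z('top',[(150+a/2.5,130+b/2.4) for a,b in d],.058)])
p=np.load('/tmp/side_y.npz')['p']
for t,b in (('a',0),('y',0)):
    for q in ('jar','beaker','timer'):pass
a=np.load('/tmp/top_a.npz')['p'].astype(np.float32).mean(2);y=np.load('/tmp/top_y.npz')['p'].astype(np.float32).mean(2)
for nm,(x0,x1,y0,y1) in dict(jar=(375,415,155,200),beaker=(205,250,130,180),timer=(335,385,325,375)).items():
    print(nm,cv2.phaseCorrelate(a[y0:y1,x0:x1].copy(),y[y0:y1,x0:x1].copy()))
"
```

```text
q [[-2.88, 48.75], 315, [-3.06, 152.79], 248]
s [[-3.25, 55.86], 320, [-4.5, 157.75], 296]
u [[-3.26, 59.46], 318, [-4.6, 161.24], 306]
v [[-3.3, 60.94], 317, [-4.66, 162.71], 305]
w [[-3.13, 61.9], 316, [-4.78, 163.6], 307]
x [[-3.57, 59.09], 315, [-4.89, 160.39], 302]
y [[-3.43, 59.07], 313, [-4.83, 160.42], 304]
[[0.8, 159.9], [-0.7, 125.7], [0.7, 91.6], [1.9, 57.6]]
[[-1.1, 157.3], [-1.2, 124.1], [-1.1, 90.2], [0.4, 56.0]]
jar ((-0.1797764894483791, 0.46259923884775844), 0.9961115479469299)
beaker ((0.33505475549534935, -0.07769595866416878), 1.0310360476175944)
timer ((-0.06153900886339869, -0.039159221942714595), 0.7002362554550171)
```

```bash
python3 -c "
from workcell import r
print(r.job_done())"
```

```text
the job is handed in; nothing more can be done
None
```

The job is done and handed in at about 26 s of robot time. I slid the gate to its stop by the knob, then pushed the four cases as one row through the gateway into the channel. I pressed them against the buffer to about 22 N at the tool (one reading 23.2 N, limit 30 N), eased off and withdrew.

**Row position:** the cameras put the cases at tray y ≈ 57, 91, 125 and 159 mm, about 34 mm apart. Sideways they are within 2 mm of the centre line.

**Row held by the keeper:** after release the row came back 2.8 mm and stopped about 3.2 mm further in than where the buffer pushed at 9 N. It stayed there in two pictures, with the keeper visible behind the orange case. The spring force on the row cannot be read directly. By my estimate the buffer is pressed in about 4 mm.

**Gate and bystanders:** the last top picture shows the gate open, and the beaker, jar and timer moved less than 1 pixel. The tool is well clear of everything.

**What disagreed or went wrong:**
- The two cameras differed by about 3.5 mm in tray x. I settled that with the gate-stop contact.
- Case 4 briefly dragged on the right-hand flare at about 9 N, and later on the +x wall at about 8 N. I eased both by moving the pusher.

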